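# Index a regulator turret to its open port and plug it

### The arm

A 6-joint arm with a two-finger parallel gripper is mounted at the origin on a cart in front of the work surface, level with it; the furniture and walls round the work are solid. World frame = base frame: x ahead of the robot, y to its left, z up, the work surface at z = 0. Lengths are in m, angles in degrees, forces in N, time in s.
With the tool pointing down it reaches from about 0.375 to 0.9 m from the base axis. Payload 3.1 kg.
Tool frame: the origin (TCP) lies on the centre line of the jaws, within the pads' length; the fingertips stand 8 mm ahead of it and the grasp point (between the pads) lies 11 mm behind it (bot.tip_extent is the distance from the TCP to the fingertips, in m); z points along the fingers, y is the line along which they close (so a half turn about z gives the same grasp; the last joint's range is limited). The gripper opens to 87 mm and grips with 3 to 60 N. Pads are 19 mm wide; open, the fingers measure 117 mm over their backs; the gripper's body (75 mm by 190 mm) begins 51 mm behind the grasp point.
Start: joints at [53.256, 30.224, 82.088, -0, 67.689, -10.227], TCP at [0.279, 0.559, 0.231] pointing down, gripper open.
Joint ranges: [-176.69, 176.69], [-43.24, 126.21], [12.49, 139.97], [-82, 262], [0, 151.66], [-163.58, 163.58]. Speed limits (degrees/s): [159.86, 159.86, 180, 180, 180, 180].

### API

Orientations are given as a 3x3 rotation matrix whose columns are the frame's x, y, z axes.
In Python, from rig import bot, vision, workorder gives the robot as it stands.
- The arm moves only by the shell command python3 -m handwheel 'ROWS'. ROWS is JSON, a list of rows, each an object with "delta_rot": the turn, a rotation vector about the tool's x, y, z in rad, a list of three; "xyz": the shift along the tool's x, y, z in mm, a list of three; "hand": the closure, from -1 (fully open) to 1 (shut). A call has exactly 5 rows; each row is the pose to reach, as a shift and turn from the pose commanded when the call began, along the tool's axes at that moment; what a row does not reach only later rows make up. A row lasts 1/8 s, in which the tool goes at most 62.5 mm and 10.7 degrees, less where a joint would pass 70% of its speed; a pose out of reach is approached as far as the arm can. A call with a gripper value outside its range is refused whole. The fingers move at their own pace and stop on an object; the grip force is fixed at half the most. Time passes only in rows, so rows that repeat a pose let the fingers close, or fill a call up. It gives the time, the measured TCP pose, the force, the opening and the grip force at its end, in the units of the state.
- bot.read_state(): the state, without advancing time (a new reading comes with each control period).
- vision.capture(name): name is "scene" or "top"; returns the picture (384x512x3 uint8, red, green, blue); there is no depth.
- vision.camera_model(name): a dict with "camera_matrix" (3x3 intrinsics, pixels), "camera_from_world" (4x4, takes a point from world to camera coordinates). Camera axes: x right, y up, looking along -z (the intrinsics and any distortion apply to the point x, -y, -z); pixel columns grow to the right and rows downward; lengths in m; the calibration is good to about 2 mm. A picture is of the moment at which its call begins. camera_model takes no time and is no camera call.
- workorder.hand_in(): hands the job in; it is judged then, once.
The state is a dict: "time_s": time; "joint_positions": joint angles; "qvel": joint speeds; "tau": joint torques, N m; "position": TCP position; "tcp_rot": TCP orientation; "force": force on the tool from outside, world axes, zero at the start; "moment": the same for the moment, N m; "opening": opening from 0.0 (shut) to 1.0 (fully open); "grasp_force": force on a finger pad.
Only numpy, scipy, OpenCV 4.12 (cv2) and the standard library are available. Lean on these libraries where they do the work, as an engineer would, in place of code of your own. Each camera call takes 0.05 s, during which the arm holds its last target. There are 200 camera calls.

### The job

Press the thumb lever of the indexing fixture, one full click after another and letting it come right back up each time, until the turret's one open port stands straight up; turn the turret by the lever only, and do not force the lever hard against its end stop. Then take the smaller of the two spare plugs from the rack and press it fully home into that port. Leave the larger plug in its hole and the other things on the bench where they lie.

Things in the scene. Friction and masses are not known exactly. Their poses are not given: they have to be found in the camera images.
- index_fixture: Fixed fixture: dark base plate 130 x 142 x 12 mm, grey pillar 16 mm thick, a turret on its -y side, ratchet wheel and thumb lever on its +y side, all turning about one level axis along the fixture's y, 80 mm above the bench. Origin: on the bench below the axis, mid pillar; -x is the thumb pad's side, facing the robot; z up. A plunger housing at the back reaches 147 mm up at x = +46, y = +15 mm.
- turret: Aluminium regulator turret, 44 mm thick, 58 mm long, with four port bosses 23 mm wide, 90 degrees apart, 45 mm from mid pillar towards the fixture's -y. Three hold plugs with round knurled heads (20 mm wide, 16 mm high, tops 53 mm from the axis); the fourth is open. Origin on the axis, mid pillar; its z points along the open port, y is the turning axis.
- turret_index (a joint): Turn of the turret, rad. 0: open port straight up. It starts 2, 3 or 4 clicks short (near -0.785, -1.178 or -1.571), the open port tipped to the back; each click adds 0.393 (22.5 degrees), the top coming towards the robot. Sawtooth ratchet: a press that stops short of the click falls back to its notch, and no click can be undone.
- open_port (a point): Centre of the open port's mouth, 37 mm from the axis; turns with the turret, z out along the bore. Straight up it is 117 mm above the bench. Bore 13.4 mm wide, 15 mm deep, with an O-ring 7 mm below the mouth: the plug enters freely for a few mm, then has to be pushed past the O-ring with some 5 to 15 N, and friction holds it.
- index_lever: Steel thumb lever with a black ribbed pad, on the pillar's +y side; origin on the axis. At rest it points to the fixture's -x and 18 degrees up. Pressed down it has lost motion (2 to 3 N), then winds the ratchet with force rising to some 6 to 9 N at the pad, clicks (force drops to 2 to 4 N) and about 3 mm later meets a rubber stop of 4 N per mm. Over 20 N is forcing it. It springs back up.
- lever_pad (a point): Middle of the top face of the lever's thumb pad (34 mm long, 26 mm wide), 85 mm from the axis, at fixture y = +30 mm, at rest 113 mm above the bench; moves with the lever. The click comes after 28 to 50 mm of pad travel: this differs from fixture to fixture and cannot be seen, it has to be felt. One press never gives two clicks; let the pad come right up before the next.
- plug_rack: Fixed black block, 56 x 120 x 24 mm, with three holes 19 mm deep in a row along its y. Origin: centre of its underside. The small plug stands in the hole at y = -36 mm, the middle hole (y = 0) is empty, the large plug stands in the hole at y = +38 mm.
- small_plug: The smaller spare plug, steel, about 60 g: round knurled head 20 mm wide, 16 mm high, shank 12 mm wide, 14 mm long, its foot chamfered 3 mm. Origin: centre of the foot; z up to the head (underside of head, the shoulder, at z = 14 mm, top at 30 mm). In the rack the shoulder rests on the block's top; fully home it rests on the port's mouth, the foot 14 mm inside.
- large_plug: The larger spare plug, steel, same form: head 25 mm in diameter and 16 mm high, shank 15 mm, does not fit the port. Origin: centre of the shank's foot.
- first_stage: Chromed regulator first stage, 74 x 71 x 39 mm, lying behind the fixture; bystander.
- loose_gauge: Loose pressure gauge on its back, 81 x 52 x 27 mm; bystander.
- grease_tube: Blue grease tube, 36 x 117 x 26 mm; bystander.
- spanner: Combination spanner lying flat, 132 mm long; bystander.
- hex_key: Black hex key lying flat, 94 mm long; bystander.

How it is judged:
By the outcome, as a careful person would: the job done as asked, in the order asked, and still so for the second after the job is handed in, with the robot touching nothing.
It also fails if it takes over 72 s, if anything falls off the work surface, if the arm or the gripper's body presses on something with over 40 N, if the wrist force passes 120 N, or if a joint passes its speed limit or range.

## Working session

There is one attempt and no reset: what is moved stays moved. The work goes in short steps, Python scripts to look and compute and a shell command to move; the robot and the scene stay as the last step left them, time stands still between calls to the robot, and variables do not carry over. Pictures are saved under pics/ and viewed, at most 10 in all, crops included, and the job is handed in when it is done.

```bash
ls; mkdir -p pics
python3 - <<'E'
from rig import bot, vision
import cv2,numpy as np
for n in("scene","top"):
    im=vision.capture(n); cv2.imwrite(f"pics/{n}0.png",cv2.resize(im[:,:,::-1],(800,600),interpolation=cv2.INTER_CUBIC))
    np.save(f"pics/{n}0.npy",im)
    m=vision.camera_model(n); print(n,{k:np.round(np.array(v),4).tolist() if not isinstance(v,str) else v for k,v in m.items()})
s=bot.read_state(); print({k:np.round(np.array(v),3).tolist() for k,v in s.items()})
E
```

```text
pics
scene {'camera_matrix': [[363.3084, 0.0, 253.2711], [0.0, 363.3084, 194.2923], [0.0, 0.0, 1.0]], 'camera_from_world': [[-0.651, -0.7591, -0.0004, 0.3244], [0.3614, -0.3104, 0.8792, -0.3019], [-0.6675, 0.5722, 0.4764, -0.5062], [0.0, 0.0, 0.0, 1.0]]}
top {'camera_matrix': [[410.4984, 0.0, 251.8199], [0.0, 410.4984, 186.8221], [0.0, 0.0, 1.0]], 'camera_from_world': [[-0.0016, -1.0, 0.0083, -0.041], [0.9967, -0.001, 0.0811, -0.5717], [-0.0811, 0.0084, 0.9967, -1.1761], [0.0, 0.0, 0.0, 1.0]]}
{'time_s': 0.1, 'joint_positions': [53.257, 30.275, 82.149, -0.001, 67.687, -10.227], 'qvel': [0.015, -0.137, -0.219, -0.001, 0.035, -0.027], 'tau': [0.0, -44.098, -17.715, 0.064, 0.053, -0.0], 'position': [0.279, 0.559, 0.23], 'tcp_rot': [[-0.895, 0.446, -0.001], [0.446, 0.895, -0.002], [0.0, -0.002, -1.0]], 'force': [0.048, -0.696, -0.354], 'moment': [-0.028, 0.037, -0.015], 'grasp_force': 0.0, 'opening': 1.0}
```

View pics/scene0.png

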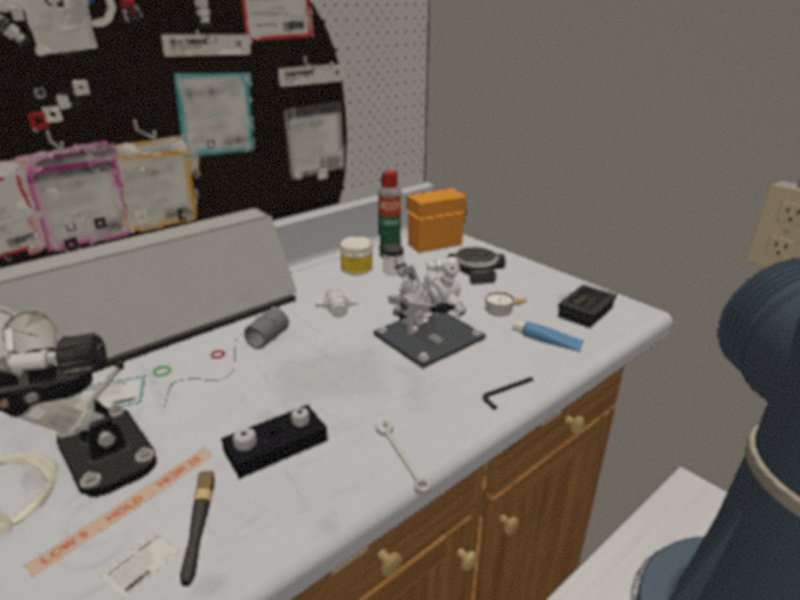

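View pics/top0.png

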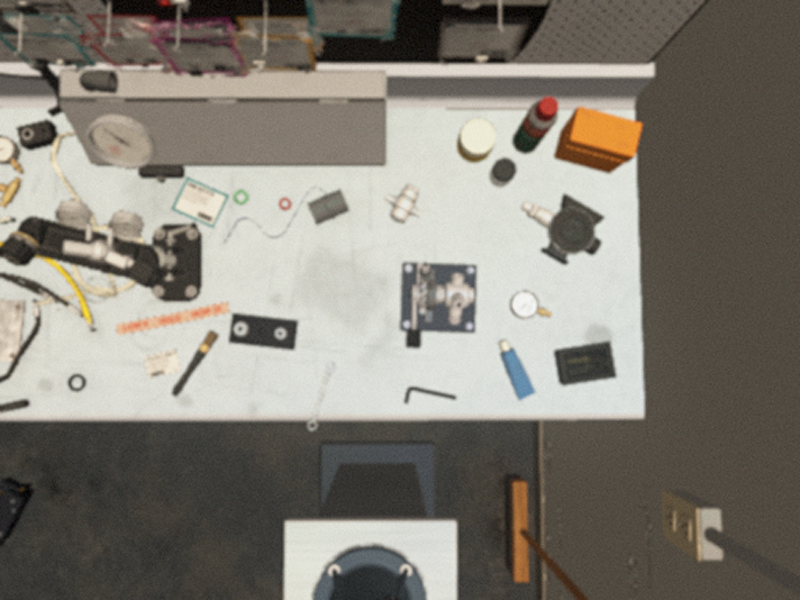

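The scene view shows the fixture around (430,310), the rack at (275,440), and the spanner and hex key in front. The top view shows the fixture at (440,297), its pad at (413,338), and the rack at (263,331). I'll take enlarged crops next.

Run:
```python
import cv2,numpy as np
t=np.load("pics/top0.npy")[:,:,::-1]; s=np.load("pics/scene0.npy")[:,:,::-1]
a=cv2.resize(t[160:230,140:310],None,fx=4.7,fy=4.7,interpolation=cv2.INTER_CUBIC)
cv2.imwrite("pics/c1.png",a)
b=cv2.resize(s[155:245,230:320],(600,600),interpolation=cv2.INTER_CUBIC);cv2.imwrite("pics/c2.png",b)
```

```text
(no output)
```

View pics/c1.png

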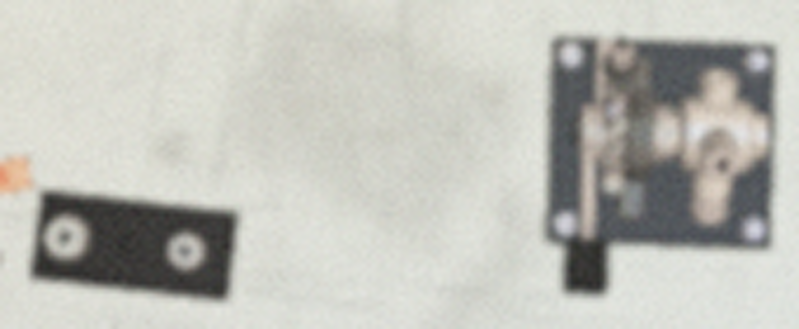

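View pics/c2.png

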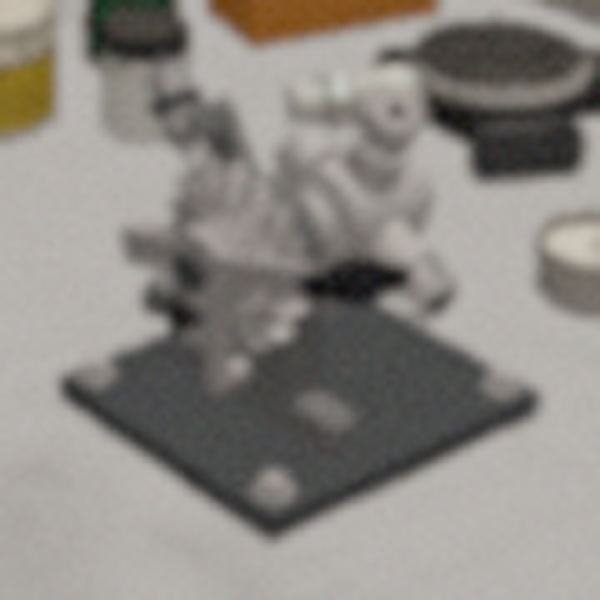

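```bash
cat > h.py <<'E'
from rig import bot, vision
import numpy as np, cv2
CM={n:{k:np.array(v) for k,v in vision.camera_model(n).items() if k in("camera_matrix","camera_from_world")} for n in("scene","top")}
def proj(n,P):
    P=np.atleast_2d(P);T=CM[n]["camera_from_world"];K=CM[n]["camera_matrix"]
    c=P@T[:3,:3].T+T[:3,3];c=c*[1,-1,-1];q=c@K.T;return q[:,:2]/q[:,2:]
def ray(n,uv,z):
    T=CM[n]["camera_from_world"];K=CM[n]["camera_matrix"]
    d=np.linalg.inv(K)@[uv[0],uv[1],1]*np.array([1,-1,-1]);R=T[:3,:3];o=-R.T@T[:3,3];d=R.T@d
    return o+d*(z-o[2])/d[2]
def fix(P,o,yaw): # fixture->world
    c,s=np.cos(yaw),np.sin(yaw);return np.atleast_2d(P)@np.array([[c,-s,0],[s,c,0],[0,0,1]]).T+[o[0],o[1],0]
E
python3 - <<'E'
from h import *
c=lambda u,v:(140+u/4.7-.4,160+v/4.7-.4)
pl=[ray("top",c(*p),.012) for p in[(554,38),(775,45),(770,246),(547,239)]]
for p in pl:print("plate",p.round(4))
print("plate c",np.mean(pl,0).round(4), "edges",[np.linalg.norm(pl[i]-pl[i-1]).round(4) for i in range(4)])
sc=lambda u,v:(230+u*.15-.4,155+v*.15-.4)
for p in[(65,388),(272,535),(537,403)]:print("scene plate",ray("scene",sc(*p),.012).round(4))
print("pad",ray("top",c(585,268),.113).round(4))
r=[ray("top",c(*p),.024) for p in[(40,191),(237,212),(228,298),(32,278)]]
print("rack c",np.mean(r,0).round(4),[np.linalg.norm(r[i]-r[i-1]).round(4) for i in range(4)])
L=ray("top",c(66,237),.040);S=ray("top",c(186,251),.040);print("L",L.round(4),"S",S.round(4),np.linalg.norm(L-S),np.degrees(np.arctan2(*(L-S)[[0,1]])))
m=(pl[0]+pl[1]-pl[2]-pl[3]);print("yaw",np.degrees(np.arctan2(m[1],m[0])));m=pl[0]+pl[3]-pl[1]-pl[2];print(np.degrees(np.arctan2(-m[0],m[1])))
E
```

```text
plate [ 0.6294 -0.0587  0.012 ]
plate [ 0.6249 -0.198   0.012 ]
plate [ 0.4984 -0.1934  0.012 ]
plate [ 0.503  -0.0539  0.012 ]
plate c [ 0.5639 -0.126   0.012 ] edges [np.float64(0.1266), np.float64(0.1394), np.float64(0.1266), np.float64(0.1395)]
scene plate [ 0.6222 -0.0584  0.012 ]
scene plate [ 0.4959 -0.0515  0.012 ]
scene plate [ 0.4942 -0.1903  0.012 ]
pad [ 0.484  -0.0738  0.113 ]
rack c [0.4996 0.2011 0.024 ] [np.float64(0.0538), np.float64(0.1225), np.float64(0.0532), np.float64(0.1214)]
L [0.504  0.2396 0.04  ] S [0.4953 0.1665 0.04  ] 0.07359726376888345 6.726320198733779
yaw -2.1229584669914465
-1.8688448805653224
```

Run:
```python
from h import *
o=(.5625,-.1065);yaw=np.radians(-2)
for k in(2,3,4):
    th=-k*np.pi/8
    print(k)
    for j,nm in enumerate(["open","+90","180","-90"]):
        a=th+j*np.pi/2; r=.037 if j==0 else .053
        # rotation about y: th negative -> top to +x ; z axis=(sin(a),0,cos(a)) with standard Ry(a) ; a<0 gives -x so flip
        P=[-np.sin(a)*r,-.045,.08+np.cos(a)*r]
        w=fix(P,o,yaw)
        print(nm,np.round(P,3),"top",((proj("top",w)[0]+.4-[140,160])*4.7).round(),"scene",((proj("scene",w)[0]+.4-[230,155])/.15).round())
for nm,P in[("pad",[-.081,.03,.113]),("hous",[.046,.015,.147])]:
    w=fix(P,o,yaw);print(nm,"top",((proj("top",w)[0]+.4-[140,160])*4.7).round(),"scene",((proj("scene",w)[0]+.4-[230,155])/.15).round())
```

```text
2
open [ 0.026 -0.045  0.106] top [719.  90.] scene [308. 133.]
+90 [-0.037 -0.045  0.117] top [719. 198.] scene [425. 163.]
180 [-0.037 -0.045  0.043] top [706. 204.] scene [414. 340.]
-90 [ 0.037 -0.045  0.043] top [709.  82.] scene [284. 267.]
3
open [ 0.034 -0.045  0.094] top [717.  78.] scene [293. 154.]
+90 [-0.02  -0.045  0.129] top [722. 167.] scene [394. 119.]
180 [-0.049 -0.045  0.06 ] top [708. 222.] scene [438. 312.]
-90 [ 0.02  -0.045  0.031] top [706. 111.] scene [312. 308.]
4
open [ 0.037 -0.045  0.08 ] top [715.  76.] scene [287. 184.]
+90 [-0.    -0.045  0.133] top [723. 131.] scene [356.  91.]
180 [-0.053 -0.045  0.08 ] top [711. 228.] scene [449. 269.]
-90 [-0.    -0.045  0.027] top [705. 145.] scene [346. 337.]
pad top [585. 270.] scene [354. 280.]
hous top [621.  43.] scene [154.  58.]
```

The crops fit three clicks short: the plug head's centre hole is at (722,163) in the top crop and at about (397,112) in the scene crop. The pad is at (585,268). I'll move above the pad next.

```bash
cat >> h.py <<'E'
from scipy.spatial.transform import Rotation as Ro
def go(p,ydeg): # needed shift/turn for tool down, tool y at world angle ydeg
    s=bot.read_state();R=np.array(s["tcp_rot"]);a=np.radians(ydeg);y=np.array([np.cos(a),np.sin(a),0]);z=np.array([0,0,-1.])
    G=np.column_stack([np.cross(y,z),y,z]);d=Ro.from_matrix(R.T@G).as_rotvec()
    print("t",round(s["time_s"],2),"xyz",(R.T@(np.array(p)-s["position"])*1e3).round(1).tolist(),"rot",d.round(3).tolist(),"F",np.round(s["force"],1),"pos",np.round(s["position"],4))
E
python3 -c "
from h import *
go([.478,-.074,.19],88)"; python3 -m handwheel --help | head -20
```

```text
t 0.1 xyz [-460.9, -477.1, 40.4] rot [-0.002, -0.001, -0.428] F [ 0.  -0.7 -0.4] pos [0.2786 0.5588 0.2297]invalid input: not JSON, or not a number
```

```bash
r='{"xyz":[-461,-477,0],"delta_rot":[0,0,-0.428],"hand":1}'; python3 -m handwheel '[{"xyz":[-46,-48,0],"delta_rot":[0,0,-0.05],"hand":1},{"xyz":[-92,-95,0],"delta_rot":[0,0,-0.1],"hand":1},{"xyz":[-138,-143,0],"delta_rot":[0,0,-0.15],"hand":1},{"xyz":[-184,-190,0],"delta_rot":[0,0,-0.2],"hand":1},{"xyz":[-215,-222,0],"delta_rot":[0,0,-0.25],"hand":1}]'; python3 -c "
from h import *
go([.478,-.074,.19],88)"
```

```text
time_s: 0.72
position: [0.3724, 0.2627, 0.2304]
tcp_rot: [[-0.978, 0.209, 0.0], [0.209, 0.978, -0.0], [-0.0, -0.0, -1.0]]
force: [0.4, 0.3, 1.5]
opening: 0.516
grasp_force: 0.0
t 0.72 xyz [-173.7, -307.1, 40.5] rot [-0.0, 0.0, -0.176] F [0.4 0.3 1.5] pos [0.3724 0.2627 0.2304]
```

```bash
python3 -m handwheel '[{"xyz":[-29,-51,6],"delta_rot":[0,0,-0.04],"hand":1},{"xyz":[-58,-102,14],"delta_rot":[0,0,-0.08],"hand":1},{"xyz":[-87,-153,22],"delta_rot":[0,0,-0.12],"hand":1},{"xyz":[-116,-204,32],"delta_rot":[0,0,-0.176],"hand":1},{"xyz":[-145,-255,40],"delta_rot":[0,0,-0.176],"hand":1}]'; python3 -c "
from h import *
go([.478,-.074,.135],88)"
```

```text
time_s: 1.35
position: [0.4603, -0.0172, 0.1901]
tcp_rot: [[-0.999, 0.037, -0.0], [0.037, 0.999, 0.0], [0.0, 0.0, -1.0]]
force: [0.5, 0.6, 0.1]
opening: 0.018
grasp_force: 0.0
t 1.35 xyz [-19.8, -56.2, 55.1] rot [0.0, -0.0, -0.002] F [0.5 0.6 0.1] pos [ 0.4603 -0.0172  0.1901]
```

```bash
python3 -m handwheel '[{"xyz":[-20,-56,0],"delta_rot":[0,0,0],"hand":1},{"xyz":[-20,-56,20],"delta_rot":[0,0,0],"hand":1},{"xyz":[-20,-56,52],"delta_rot":[0,0,0],"hand":1},{"xyz":[-20,-56,52],"delta_rot":[0,0,0],"hand":1},{"xyz":[-20,-56,52],"delta_rot":[0,0,0],"hand":1}]'
python3 - <<'E'
from h import *
a=vision.capture("top")[:,:,::-1];b=vision.capture("scene")[:,:,::-1]
a=cv2.resize(a[150:230,240:320],(560,560),interpolation=3);b=cv2.resize(b[135:215,240:300],(420,560),interpolation=3)
cv2.imwrite("pics/d1.png",b); print(bot.read_state()["force"])
E
```

```text
time_s: 1.98
position: [0.4784, -0.0719, 0.139]
tcp_rot: [[-0.999, 0.036, 0.0], [0.036, 0.999, -0.0], [-0.0, -0.0, -1.0]]
force: [-0.3, -0.6, 0.3]
opening: 0.005
grasp_force: 0.0
[ 0.58270471  0.14511826 -0.57134727]
```

View pics/d1.png

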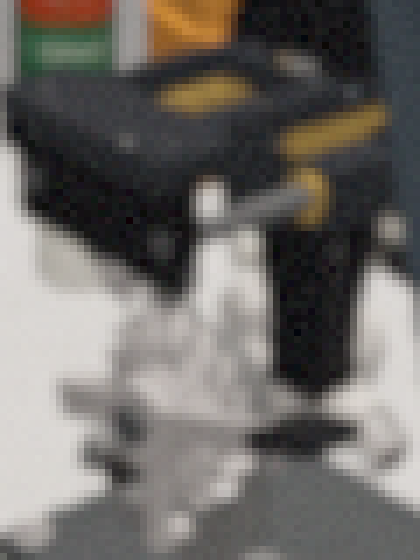

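The fingertips at (305,385) stand right over the pad at (310,430), and the gripper body is clear. I'll press in small steps.

```bash
python3 -m handwheel '[{"xyz":[0,0,6],"delta_rot":[0,0,0],"hand":1},{"xyz":[0,0,12],"delta_rot":[0,0,0],"hand":1},{"xyz":[0,0,18],"delta_rot":[0,0,0],"hand":1},{"xyz":[0,0,24],"delta_rot":[0,0,0],"hand":1},{"xyz":[0,0,24],"delta_rot":[0,0,0],"hand":1}]';  python3 -m handwheel '[{"xyz":[0,0,3],"delta_rot":[0,0,0],"hand":1},{"xyz":[0,0,6],"delta_rot":[0,0,0],"hand":1},{"xyz":[0,0,9],"delta_rot":[0,0,0],"hand":1},{"xyz":[0,0,12],"delta_rot":[0,0,0],"hand":1},{"xyz":[0,0,12],"delta_rot":[0,0,0],"hand":1}]'
```

```text
time_s: 2.7
position: [0.4767, -0.0716, 0.114]
tcp_rot: [[-0.999, 0.037, -0.003], [0.037, 0.999, 0.001], [0.003, 0.001, -1.0]]
force: [-3.3, 0.5, 4.5]
opening: 0.005
grasp_force: 2.1
time_s: 3.32
position: [0.4774, -0.0718, 0.1026]
tcp_rot: [[-0.999, 0.037, -0.002], [0.037, 0.999, 0.0], [0.002, 0.0, -1.0]]
force: [-3.1, -0.9, 6.2]
opening: 0.005
grasp_force: 2.6
```

```bash
python3 -m handwheel '[{"xyz":[0,0,3],"delta_rot":[0,0,0],"hand":1},{"xyz":[0,0,3],"delta_rot":[0,0,0],"hand":1},{"xyz":[0,0,3],"delta_rot":[0,0,0],"hand":1},{"xyz":[0,0,3],"delta_rot":[0,0,0],"hand":1},{"xyz":[0,0,3],"delta_rot":[0,0,0],"hand":1}]' | grep -E "pos|force: \["
```

```text
position: [0.4773, -0.0718, 0.0997]
force: [-3.8, -0.5, 5.6]
```

```bash
python3 -m handwheel '[{"xyz":[0,0,3],"delta_rot":[0,0,0],"hand":1},{"xyz":[0,0,3],"delta_rot":[0,0,0],"hand":1},{"xyz":[0,0,3],"delta_rot":[0,0,0],"hand":1},{"xyz":[0,0,3],"delta_rot":[0,0,0],"hand":1},{"xyz":[0,0,3],"delta_rot":[0,0,0],"hand":1}]' | grep -E "pos|force: \["
```

```text
position: [0.4771, -0.0718, 0.0967]
force: [-3.5, -0.7, 5.9]
```

```bash
python3 -m handwheel '[{"xyz":[0,0,3],"delta_rot":[0,0,0],"hand":1},{"xyz":[0,0,3],"delta_rot":[0,0,0],"hand":1},{"xyz":[0,0,3],"delta_rot":[0,0,0],"hand":1},{"xyz":[0,0,3],"delta_rot":[0,0,0],"hand":1},{"xyz":[0,0,3],"delta_rot":[0,0,0],"hand":1}]' | grep -E "pos|force: \["
```

```text
position: [0.4771, -0.0718, 0.0937]
force: [-3.5, -1.5, 6.0]
```

```bash
python3 -c "
from h import *
go([.478,-.074,.09],88)"
```

```text
t 5.2 xyz [-0.9, -2.2, 3.7] rot [0.0, -0.002, -0.002] F [-3.5 -1.5  6. ] pos [ 0.4771 -0.0718  0.0937]
```

```bash
python3 -m handwheel '[{"xyz":[0,0,3],"delta_rot":[0,0,0],"hand":1},{"xyz":[0,0,3],"delta_rot":[0,0,0],"hand":1},{"xyz":[0,0,3],"delta_rot":[0,0,0],"hand":1},{"xyz":[0,0,3],"delta_rot":[0,0,0],"hand":1},{"xyz":[0,0,3],"delta_rot":[0,0,0],"hand":1}]' | grep -E "pos|force: \["
```

```text
position: [0.4779, -0.0718, 0.0905]
force: [-3.7, -0.1, 3.4]
```

```bash
python3 -m handwheel '[{"xyz":[0,0,2],"delta_rot":[0,0,0],"hand":1},{"xyz":[0,0,2],"delta_rot":[0,0,0],"hand":1},{"xyz":[0,0,2],"delta_rot":[0,0,0],"hand":1},{"xyz":[0,0,2],"delta_rot":[0,0,0],"hand":1},{"xyz":[0,0,2],"delta_rot":[0,0,0],"hand":1}]' | grep -E "pos|force: \["
```

```text
position: [0.4784, -0.072, 0.0886]
force: [-1.3, 1.1, 1.9]
```

```bash
python3 -m handwheel '[{"xyz":[0,0,-12],"delta_rot":[0,0,0],"hand":1},{"xyz":[0,0,-24],"delta_rot":[0,0,0],"hand":1},{"xyz":[0,0,-36],"delta_rot":[0,0,0],"hand":1},{"xyz":[0,0,-48],"delta_rot":[0,0,0],"hand":1},{"xyz":[0,0,-50],"delta_rot":[0,0,0],"hand":1}]' | grep -E "pos|force: \["
python3 - <<'E'
from h import *
b=vision.capture("scene")[:,:,::-1]
cv2.imwrite("pics/d2.png",cv2.resize(b[140:230,235:315],(640,720),interpolation=3)[:600])
E
```

```text
position: [0.4787, -0.0722, 0.1398]
force: [-0.7, -0.1, 0.1]
```

View pics/d2.png

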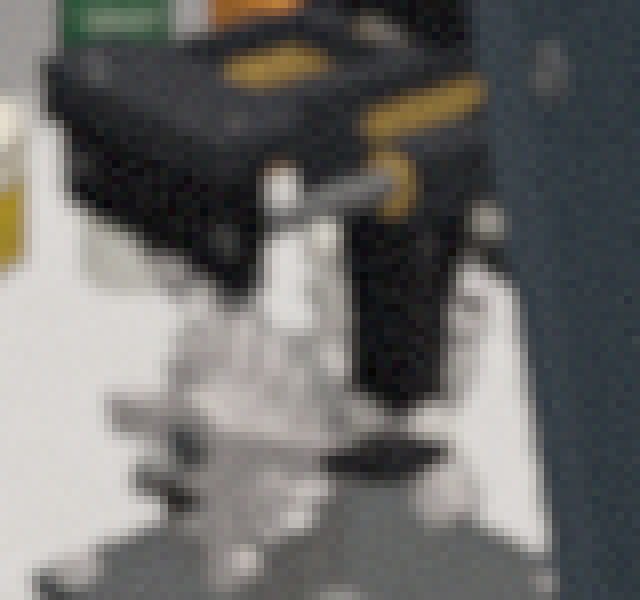

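The turret has advanced one click: a head now shows at (467,312), as the two-short model predicts. The lever is back up. Next is the second press.

```bash
python3 -m handwheel '[{"xyz":[0,0,12],"delta_rot":[0,0,0],"hand":1},{"xyz":[0,0,24],"delta_rot":[0,0,0],"hand":1},{"xyz":[0,0,34],"delta_rot":[0,0,0],"hand":1},{"xyz":[0,0,42],"delta_rot":[0,0,0],"hand":1},{"xyz":[0,0,45],"delta_rot":[0,0,0],"hand":1}]' | grep -E "pos|force: \["
python3 -m handwheel '[{"xyz":[0,0,1],"delta_rot":[0,0,0],"hand":1},{"xyz":[0,0,3],"delta_rot":[0,0,0],"hand":1},{"xyz":[0,0,5],"delta_rot":[0,0,0],"hand":1},{"xyz":[0,0,6],"delta_rot":[0,0,0],"hand":1},{"xyz":[0,0,6],"delta_rot":[0,0,0],"hand":1}]' | grep -E "pos|force: \["
```

```text
position: [0.4746, -0.0712, 0.0919]
force: [-5.7, -1.5, 8.3]
position: [0.4779, -0.0718, 0.0872]
force: [-2.5, -0.2, 2.5]
```

```bash
python3 -m handwheel '[{"xyz":[0,0,-12],"delta_rot":[0,0,0],"hand":1},{"xyz":[0,0,-24],"delta_rot":[0,0,0],"hand":1},{"xyz":[0,0,-36],"delta_rot":[0,0,0],"hand":1},{"xyz":[0,0,-48],"delta_rot":[0,0,0],"hand":1},{"xyz":[0,0,-51],"delta_rot":[0,0,0],"hand":1}]' | grep -E "pos|force: \["
python3 -m handwheel '[{"xyz":[0,0,12],"delta_rot":[0,0,0],"hand":1},{"xyz":[0,0,24],"delta_rot":[0,0,0],"hand":1},{"xyz":[0,0,34],"delta_rot":[0,0,0],"hand":1},{"xyz":[0,0,42],"delta_rot":[0,0,0],"hand":1},{"xyz":[0,0,45],"delta_rot":[0,0,0],"hand":1}]' | grep -E "pos|force: \["
python3 -m handwheel '[{"xyz":[0,0,1],"delta_rot":[0,0,0],"hand":1},{"xyz":[0,0,3],"delta_rot":[0,0,0],"hand":1},{"xyz":[0,0,5],"delta_rot":[0,0,0],"hand":1},{"xyz":[0,0,6],"delta_rot":[0,0,0],"hand":1},{"xyz":[0,0,6],"delta_rot":[0,0,0],"hand":1}]' | grep -E "pos|force: \["
```

```text
position: [0.4787, -0.0722, 0.1398]
force: [0.7, -0.4, -0.3]
position: [0.4746, -0.0712, 0.0918]
force: [-4.9, -1.2, 7.8]
position: [0.4779, -0.0718, 0.0872]
force: [-1.6, 0.5, 1.7]
```

Third click felt. I'll raise the tool, back off towards the rack and look at the turret.

```bash
python3 -m handwheel '[{"xyz":[0,0,-12],"delta_rot":[0,0,0],"hand":1},{"xyz":[0,0,-24],"delta_rot":[0,0,0],"hand":1},{"xyz":[0,0,-36],"delta_rot":[0,0,0],"hand":1},{"xyz":[0,0,-50],"delta_rot":[0,0,0],"hand":1},{"xyz":[0,0,-65],"delta_rot":[0,0,0],"hand":1}]' | grep -E "pos|force: \["
python3 -m handwheel '[{"xyz":[0,40,0],"delta_rot":[0,0,0],"hand":0.3},{"xyz":[0,90,0],"delta_rot":[0,0,0],"hand":0.1},{"xyz":[-5,140,0],"delta_rot":[0,0,0],"hand":0.1},{"xyz":[-10,190,0],"delta_rot":[0,0,0],"hand":0.1},{"xyz":[-15,238,0],"delta_rot":[0,0,0],"hand":0.1}]' | grep -E "pos|force: \[|open"
python3 - <<'E'
from h import *
a=vision.capture("top")[:,:,::-1];b=vision.capture("scene")[:,:,::-1]
A=cv2.resize(a[160:220,250:310],(400,400),interpolation=3);B=cv2.resize(b[155:215,250:310],(400,400),interpolation=3)
cv2.imwrite("pics/d3.png",np.hstack([A,B]))
o=(.5625,-.1065);yaw=np.radians(-2);f=400/60
for P in([0,-.045,.117],[-.053,-.045,.08],[.053,-.045,.08]):
    w=fix(P,o,yaw);print(((proj("top",w)[0]+.4-[250,160])*f).round(),((proj("scene",w)[0]+.4-[250,155])*f).round())
go([.4953,.1665,.10],-2)
E
```

```text
position: [0.4782, -0.072, 0.1538]
force: [-0.2, -0.2, 0.5]
position: [0.5022, 0.1671, 0.1535]
force: [0.5, 1.1, -0.3]
opening: 0.425
[288. 189.] [222. 130.]
[275. 323.] [315. 269.]
[282.  70.] [128. 170.]
t 11.6 xyz [7.3, -3.3, 53.6] rot [0.004, 0.001, 1.574] F [ 0.1 -0.8  0.8] pos [0.5026 0.1694 0.1536]
```

View pics/d3.png

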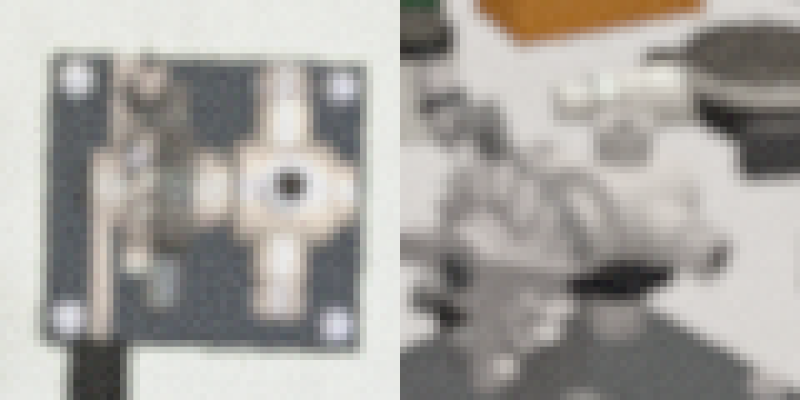

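Top view: the open port is straight up, bore at (289,184), with plugs front and back. The scene view agrees and the lever is back up. Now I'll turn the gripper and fetch the small plug.

```bash
python3 -m handwheel '[{"xyz":[7,-3,10],"delta_rot":[0,0,0.18],"hand":0.1},{"xyz":[7,-3,20],"delta_rot":[0,0,0.36],"hand":0.1},{"xyz":[7,-3,30],"delta_rot":[0,0,0.54],"hand":0.1},{"xyz":[7,-3,40],"delta_rot":[0,0,0.72],"hand":0.1},{"xyz":[7,-3,54],"delta_rot":[0,0,0.9],"hand":0.1}]' | grep -E "pos|force: \["
python3 -m handwheel '[{"xyz":[0,0,0],"delta_rot":[0,0,0.18],"hand":0.1},{"xyz":[0,0,0],"delta_rot":[0,0,0.36],"hand":0.1},{"xyz":[0,0,0],"delta_rot":[0,0,0.54],"hand":0.1},{"xyz":[0,0,0],"delta_rot":[0,0,0.672],"hand":0.1},{"xyz":[0,0,0],"delta_rot":[0,0,0.672],"hand":0.1}]' | grep -E "pos|force: \["
python3 - <<'E'
from h import *
go([.4953,.166,.034],-2)
f=400/60
print("port",ray("top",(289/f-.4+250,184/f-.4+160),.115))
a=vision.capture("top"); g=a[160:220,250:310].sum(2).astype(float)
q=g[22:34,38:48]; w=np.clip(330-q,0,None); yy,xx=np.mgrid[22:34,38:48]; print(q.min(),(w*xx).sum()/w.sum()+250,(w*yy).sum()/w.sum()+160)
b=vision.capture("scene")
cv2.imwrite("pics/d4.png",np.hstack([cv2.resize(a[190:230,170:210][:,:,::-1],(400,400),interpolation=3),cv2.resize(b[245:305,150:210][:,:,::-1],(400,400),interpolation=3)]))
E
```

```text
position: [0.4951, 0.1618, 0.0991]
force: [0.6, -1.0, 0.1]
position: [0.4949, 0.1619, 0.0991]
force: [-0.3, -0.4, 0.1]
t 12.85 xyz [4.2, 0.2, 65.1] rot [0.001, 0.0, -0.002] F [-0.3 -0.4  0.1] pos [0.4949 0.1619 0.0991]
port [ 0.56309336 -0.15200926  0.115     ]
206.0 293.1108179419525 187.37994722955145
```

View pics/d4.png

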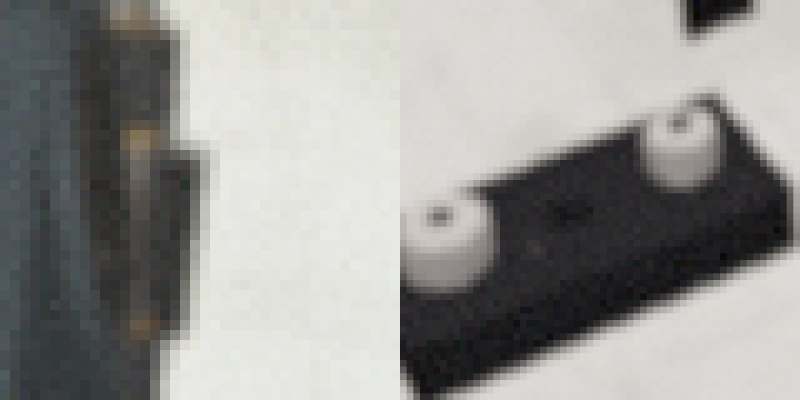

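Here the small plug's head top is at (680,122) in the right half, and one fingertip shows at the top right. I'll cross-check the plug and port positions from both cameras.

Run:
```python
from h import *
f=400/60
print("S scene",ray("scene",(280/f-.4+150,122/f-.4+245),.040), "L scene",ray("scene",(40/f-.4+150,215/f-.4+245),.040))
print("port top",ray("top",(293.11,187.38),.114)," scene boss top",ray("scene",(223/f-.4+250,128/f-.4+155),.117))
```

```text
S scene [0.4980438  0.16263683 0.04      ] L scene [0.50726861 0.23672569 0.04      ]
port top [ 0.56268525 -0.15254636  0.114     ]  scene boss top [ 0.56171233 -0.15303732  0.117     ]
```

```bash
python3 -m handwheel '[{"xyz":[2.6,1.7,20],"delta_rot":[0,0,0],"hand":0.1},{"xyz":[2.6,1.7,40],"delta_rot":[0,0,0],"hand":0.1},{"xyz":[2.6,1.7,55],"delta_rot":[0,0,0],"hand":0.1},{"xyz":[2.6,1.7,65],"delta_rot":[0,0,0],"hand":0.1},{"xyz":[2.6,1.7,65],"delta_rot":[0,0,0],"hand":0.1}]' | grep -E "pos|force: \["
python3 -m handwheel '[{"xyz":[0,0,0],"delta_rot":[0,0,0],"hand":0.4},{"xyz":[0,0,0],"delta_rot":[0,0,0],"hand":0.7},{"xyz":[0,0,0],"delta_rot":[0,0,0],"hand":1},{"xyz":[0,0,0],"delta_rot":[0,0,0],"hand":1},{"xyz":[0,0,0],"delta_rot":[0,0,0],"hand":1}]'
```

```text
position: [0.4965, 0.1651, 0.0332]
force: [0.5, -0.7, -0.1]
time_s: 14.2
position: [0.4966, 0.1651, 0.0338]
tcp_rot: [[0.038, 0.999, 0.0], [0.999, -0.038, 0.0], [0.0, 0.0, -1.0]]
force: [0.0, -0.7, 1.5]
opening: 0.218
grasp_force: 30.0
```

```bash
python3 -m handwheel '[{"xyz":[0,0,-15],"delta_rot":[0,0,0],"hand":1},{"xyz":[0,0,-40],"delta_rot":[0,0,0],"hand":1},{"xyz":[0,0,-80],"delta_rot":[0,0,0],"hand":1},{"xyz":[0,0,-120],"delta_rot":[0,0,0],"hand":1},{"xyz":[0,0,-150],"delta_rot":[0,0,0],"hand":1}]' | grep -E "pos|force"
python3 -c "
from h import *
go([.5625,-.152,.165],-2)"
```

```text
position: [0.4967, 0.1652, 0.1861]
force: [0.7, -0.4, -0.6]
grasp_force: 30.0
t 14.82 xyz [-314.5, 77.7, 21.2] rot [0.002, -0.0, -0.003] F [ 0.7 -0.4 -0.6] pos [0.4967 0.1652 0.1861]
```

```bash
python3 -m handwheel '[{"xyz":[-50,12,0],"delta_rot":[0,0,0],"hand":1},{"xyz":[-100,25,0],"delta_rot":[0,0,0],"hand":1},{"xyz":[-150,38,0],"delta_rot":[0,0,0],"hand":1},{"xyz":[-200,52,0],"delta_rot":[0,0,0],"hand":1},{"xyz":[-240,65,0],"delta_rot":[0,0,0],"hand":1}]' | grep -E "pos|force"
python3 -m handwheel '[{"xyz":[-40,8,0],"delta_rot":[0,0,0],"hand":1},{"xyz":[-60,10,0],"delta_rot":[0,0,0],"hand":1},{"xyz":[-74.5,12.7,10],"delta_rot":[0,0,0],"hand":1},{"xyz":[-74.5,12.7,21],"delta_rot":[0,0,0],"hand":1},{"xyz":[-74.5,12.7,21],"delta_rot":[0,0,0],"hand":1}]' | grep -E "pos|force"
python3 - <<'E'
from h import *
go([.5625,-.152,.165],-2)
b=vision.capture("scene")[:,:,::-1]
cv2.imwrite("pics/d5.png",cv2.resize(b[135:205,245:315],(700,700)[:2],interpolation=3)[100:])
E
```

```text
position: [0.5524, -0.0792, 0.1845]
force: [0.9, -0.2, -0.5]
grasp_force: 30.0
position: [0.5607, -0.1502, 0.1609]
force: [0.7, 0.3, -0.1]
grasp_force: 30.0
t 16.07 xyz [-1.7, 1.9, -4.1] rot [-0.004, -0.002, -0.002] F [ 0.7  0.3 -0.1] pos [ 0.5607 -0.1502  0.1609]
```

View pics/d5.png

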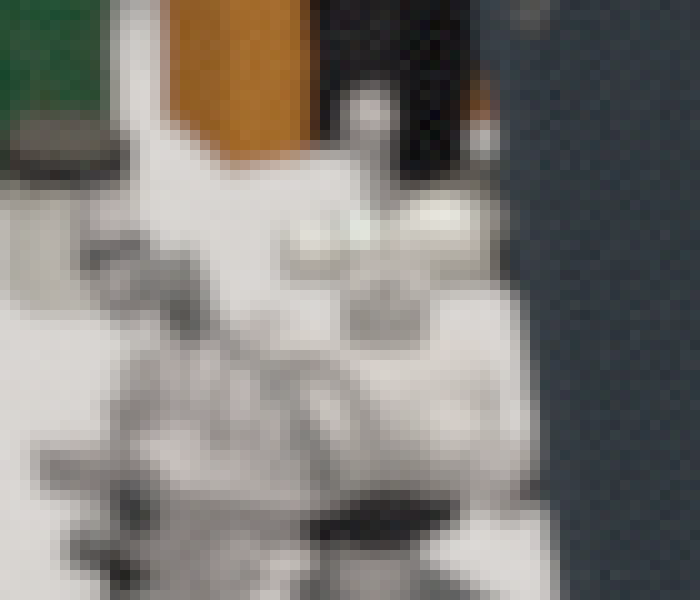

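Run:
```python
from h import *
p=np.array(bot.read_state()["position"])
for nm,P in[("shoulder",p-[0,0,.0098]),("foot",p-[0,0,.0238]),("headtop",p+[0,0,.0062]),("mouth",[.5625,-.1526,.117])]:
    print(nm,((proj("scene",P)[0]+.4-[245,135])*10-[0,100]).round(), (proj("top",P)[0]).round(1))
for d in([.002,0,0],[0,.002,0]): print(((proj("scene",p+d)-proj("scene",p))*10).round(1))
```

```text
shoulder [384. 168.] [293.9 186.8]
foot [382. 220.] [293.3 187.2]
headtop [386. 107.] [294.6 186.3]
mouth [381. 291.] [293.3 187.4]
[[-5.8 -2.4]]
[[-5.8  2.1]]
```

The picture shows the plug's shank at (380,185) hanging upright above the port boss at (386,315), about 2 mm left of it. I'll nudge it and lower carefully.

```bash
python3 -m handwheel '[{"xyz":[-2.8,1.2,0],"delta_rot":[0,0,0],"hand":1},{"xyz":[-2.8,1.2,8],"delta_rot":[0,0,0],"hand":1},{"xyz":[-2.8,1.2,16],"delta_rot":[0,0,0],"hand":1},{"xyz":[-2.8,1.2,18],"delta_rot":[0,0,0],"hand":1},{"xyz":[-2.8,1.2,18],"delta_rot":[0,0,0],"hand":1}]' | grep -E "pos|force"
python3 -m handwheel '[{"xyz":[0,0,1],"delta_rot":[0,0,0],"hand":1},{"xyz":[0,0,2],"delta_rot":[0,0,0],"hand":1},{"xyz":[0,0,3],"delta_rot":[0,0,0],"hand":1},{"xyz":[0,0,4],"delta_rot":[0,0,0],"hand":1},{"xyz":[0,0,4],"delta_rot":[0,0,0],"hand":1}]' | grep -E "pos|force"
```

```text
position: [0.5631, -0.1549, 0.1442]
force: [0.1, -0.2, -0.6]
grasp_force: 30.0
position: [0.5632, -0.1549, 0.1404]
force: [-0.2, 0.8, 0.2]
grasp_force: 30.0
```

```bash
python3 -m handwheel '[{"xyz":[1.8,-1,0],"delta_rot":[0,0,0],"hand":1},{"xyz":[1.8,-1,0],"delta_rot":[0,0,0],"hand":1},{"xyz":[1.8,-1,1],"delta_rot":[0,0,0],"hand":1},{"xyz":[1.8,-1,3],"delta_rot":[0,0,0],"hand":1},{"xyz":[1.8,-1,3],"delta_rot":[0,0,0],"hand":1}]' | grep -E "pos|force"
```

```text
position: [0.5625, -0.1532, 0.1375]
force: [0.7, 0.4, 0.2]
grasp_force: 30.0
```

```bash
python3 -m handwheel '[{"xyz":[0,0,1],"delta_rot":[0,0,0],"hand":1},{"xyz":[0,0,2],"delta_rot":[0,0,0],"hand":1},{"xyz":[0,0,3],"delta_rot":[0,0,0],"hand":1},{"xyz":[0,0,3],"delta_rot":[0,0,0],"hand":1},{"xyz":[0,0,3],"delta_rot":[0,0,0],"hand":1}]' | grep -E "pos|force"
```

```text
position: [0.5626, -0.1533, 0.1345]
force: [1.5, -1.3, -1.1]
grasp_force: 30.0
```

Six millimetres in with no resistance, so it's in the bore. Next I'll push it past the O-ring.

```bash
python3 -m handwheel '[{"xyz":[0,0,1],"delta_rot":[0,0,0],"hand":1},{"xyz":[0,0,2],"delta_rot":[0,0,0],"hand":1},{"xyz":[0,0,3],"delta_rot":[0,0,0],"hand":1},{"xyz":[0,0,4],"delta_rot":[0,0,0],"hand":1},{"xyz":[0,0,4],"delta_rot":[0,0,0],"hand":1}]' | grep -E "pos|force"
```

```text
position: [0.5627, -0.1533, 0.1305]
force: [1.8, -1.2, 0.6]
grasp_force: 30.0
```

```bash
python3 -m handwheel '[{"xyz":[0,0,0.7],"delta_rot":[0,0,0],"hand":1},{"xyz":[0,0,1.4],"delta_rot":[0,0,0],"hand":1},{"xyz":[0,0,2],"delta_rot":[0,0,0],"hand":1},{"xyz":[0,0,2],"delta_rot":[0,0,0],"hand":1},{"xyz":[0,0,2],"delta_rot":[0,0,0],"hand":1}]' | grep -E "pos|force|time"
python3 - <<'E'
from h import *
b=vision.capture("scene")[:,:,::-1]
cv2.imwrite("pics/d6.png",cv2.resize(b[145:205,255:315],(600,600),interpolation=3))
E
```

```text
time_s: 19.88
position: [0.5626, -0.1533, 0.1286]
force: [2.6, -2.7, 1.2]
grasp_force: 30.0
```

View pics/d6.png

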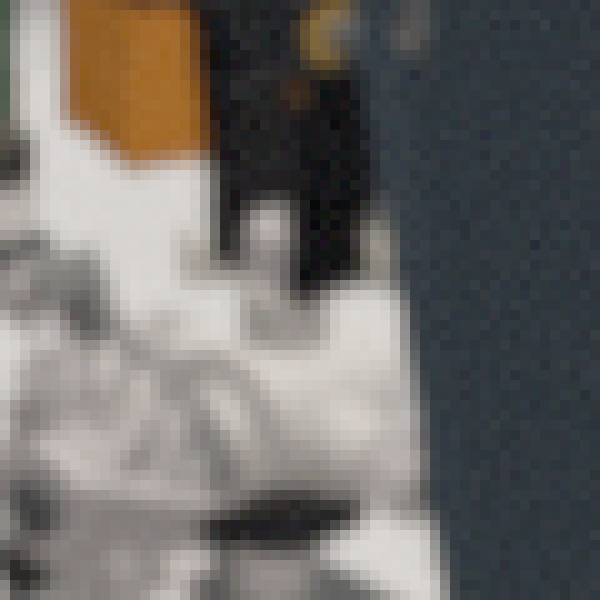

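The head sits over the boss, at (270,235) against (285,320), with the shank in the bore. I'll keep pushing until it seats.

```bash
python3 -m handwheel '[{"xyz":[0,0,0.5],"delta_rot":[0,0,0],"hand":1},{"xyz":[0,0,1],"delta_rot":[0,0,0],"hand":1},{"xyz":[0,0,1.5],"delta_rot":[0,0,0],"hand":1},{"xyz":[0,0,2],"delta_rot":[0,0,0],"hand":1},{"xyz":[0,0,2],"delta_rot":[0,0,0],"hand":1}]' | grep -E "pos|force"
```

```text
position: [0.5626, -0.1533, 0.1267]
force: [3.0, -3.4, 2.7]
grasp_force: 30.0
```

```bash
python3 -m handwheel '[{"xyz":[-0.5,0.5,0.5],"delta_rot":[0,0,0],"hand":1},{"xyz":[-0.5,0.5,1],"delta_rot":[0,0,0],"hand":1},{"xyz":[-0.5,0.5,1.5],"delta_rot":[0,0,0],"hand":1},{"xyz":[-0.5,0.5,2],"delta_rot":[0,0,0],"hand":1},{"xyz":[-0.5,0.5,2],"delta_rot":[0,0,0],"hand":1}]' | grep -E "pos|force"
```

```text
position: [0.5628, -0.1535, 0.1266]
force: [-0.5, -0.8, 15.1]
grasp_force: 30.0
```

The stop is at the predicted home height (TCP 0.1266 against 0.1268) with 15 N. I'll relax the push, release, and check by pressing on the head with shut fingers.

```bash
python3 -m handwheel '[{"xyz":[0,0,-2],"delta_rot":[0,0,0],"hand":1},{"xyz":[0,0,-2],"delta_rot":[0,0,0],"hand":0.6},{"xyz":[0,0,-2],"delta_rot":[0,0,0],"hand":0.3},{"xyz":[0,0,-2],"delta_rot":[0,0,0],"hand":0.1},{"xyz":[0,0,-2],"delta_rot":[0,0,0],"hand":0.1}]' | grep -E "pos|force|open"
python3 -m handwheel '[{"xyz":[0,0,0],"delta_rot":[0,0,0],"hand":0.1},{"xyz":[0,0,-10],"delta_rot":[0,0,0],"hand":0.1},{"xyz":[0,0,-22],"delta_rot":[0,0,0],"hand":0.1},{"xyz":[0,0,-30],"delta_rot":[0,0,0],"hand":0.1},{"xyz":[0,0,-34],"delta_rot":[0,0,0],"hand":1}]' | grep -E "pos|force|open"
python3 -m handwheel '[{"xyz":[0,0,0],"delta_rot":[0,0,0],"hand":1},{"xyz":[0,0,0],"delta_rot":[0,0,0],"hand":1},{"xyz":[0,0,0],"delta_rot":[0,0,0],"hand":1},{"xyz":[0,0,4],"delta_rot":[0,0,0],"hand":1},{"xyz":[0,0,10],"delta_rot":[0,0,0],"hand":1}]' | grep -E "pos|force|open"
```

```text
position: [0.5615, -0.1527, 0.1256]
force: [-1.1, -0.9, 0.3]
opening: 0.424
grasp_force: 0.0
position: [0.5633, -0.1538, 0.1617]
force: [-0.2, -1.0, 0.5]
opening: 0.4
grasp_force: 0.0
position: [0.5628, -0.1536, 0.1501]
force: [-0.6, -0.1, 0.3]
opening: 0.01
grasp_force: 0.0
```

```bash
python3 -m handwheel '[{"xyz":[0,0,2],"delta_rot":[0,0,0],"hand":1},{"xyz":[0,0,4],"delta_rot":[0,0,0],"hand":1},{"xyz":[0,0,6],"delta_rot":[0,0,0],"hand":1},{"xyz":[0,0,7],"delta_rot":[0,0,0],"hand":1},{"xyz":[0,0,7],"delta_rot":[0,0,0],"hand":1}]' | grep -E "pos|force"
python3 -m handwheel '[{"xyz":[0,0,0.5],"delta_rot":[0,0,0],"hand":1},{"xyz":[0,0,1],"delta_rot":[0,0,0],"hand":1},{"xyz":[0,0,1.5],"delta_rot":[0,0,0],"hand":1},{"xyz":[0,0,2],"delta_rot":[0,0,0],"hand":1},{"xyz":[0,0,2],"delta_rot":[0,0,0],"hand":1}]' | grep -E "pos|force"
```

```text
position: [0.5629, -0.1536, 0.1436]
force: [-1.0, 0.6, -1.1]
grasp_force: 0.0
position: [0.5628, -0.1536, 0.1415]
force: [-0.4, 0.0, 0.0]
grasp_force: 0.0
```

```bash
python3 -m handwheel '[{"xyz":[0,0,0.5],"delta_rot":[0,0,0],"hand":1},{"xyz":[0,0,1],"delta_rot":[0,0,0],"hand":1},{"xyz":[0,0,1.5],"delta_rot":[0,0,0],"hand":1},{"xyz":[0,0,2],"delta_rot":[0,0,0],"hand":1},{"xyz":[0,0,2],"delta_rot":[0,0,0],"hand":1}]' | grep -E "pos|force"
```

```text
position: [0.5632, -0.1537, 0.1413]
force: [-3.4, 0.6, 10.6]
grasp_force: 5.0
```

```bash
python3 -m handwheel '[{"xyz":[0,0,0.7],"delta_rot":[0,0,0],"hand":1},{"xyz":[0,0,1.4],"delta_rot":[0,0,0],"hand":1},{"xyz":[0,0,2],"delta_rot":[0,0,0],"hand":1},{"xyz":[0,0,2],"delta_rot":[0,0,0],"hand":1},{"xyz":[0,0,2],"delta_rot":[0,0,0],"hand":1}]' | grep -E "pos|force"
python3 -m handwheel '[{"xyz":[0,0,-5],"delta_rot":[0,0,0],"hand":1},{"xyz":[0,0,-25],"delta_rot":[0,0,0],"hand":1},{"xyz":[0,0,-55],"delta_rot":[0,0,0],"hand":1},{"xyz":[0,0,-85],"delta_rot":[0,0,0],"hand":1},{"xyz":[0,0,-100],"delta_rot":[0,0,0],"hand":1}]' | grep -E "pos|force"
```

```text
position: [0.5635, -0.1538, 0.1411]
force: [-4.5, 1.6, 19.9]
grasp_force: 9.7
position: [0.5635, -0.1539, 0.2389]
force: [-0.5, -0.0, -0.7]
grasp_force: 0.0
```

```bash
python3 -c "
from rig import workorder
print(workorder.hand_in())"
```

```text
the job is handed in; nothing more can be done
None
```

I pressed the lever three full clicks, bringing the open port straight up, then pressed the small plug home: it held at full depth under a 20 N push. I handed the job in and don't have the verdict.

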